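Load the slide-carrier steriliser and fit its battery

TASK

Put every slide carrier lying on the bench into the UV steriliser by turning it edge-on and posting it through the narrow slot in the top, so that it drops right inside. When all of them are inside, and not before, set the battery pack in the entry of the steriliser's shoe and slide it in under the lips until it is fully home and the spring catch snaps up behind it; then let go and start the cycle by pressing the button on the control column right down. Leave the bottles and the tube rack where they stand.

Things in the scene. Friction and masses are not known exactly. Their poses are not given: they have to be found in the camera images.
- carrier1: slide carrier: flat aluminium plate 80 x 36 x 6 mm with a glass slide let into one face, about 42 g. Four to six carriers (carrier1..carrier6) lie on the bench; absent ones read None. Origin at the centre of its underside (the face without glass); x along the 80 mm, y along the 36 mm, z through the thickness. Either end, and either face, may go in first.
- carrier2: as carrier1
- carrier3: as carrier1
- carrier4: as carrier1
- carrier5: as carrier1
- battery: black battery pack: a foot 60 (x) x 50 (y) x 5 mm (z) carrying a block 60 (x) x 36 (y) mm, 46 mm high in all. Origin at the centre of its underside. About 0.3 kg. Same outline both ways round, either end may lead.
- steriliser: fixed UV steriliser on a white plate 170 (x) x 295 (y) x 6 mm; origin on the bench (plate: x -90..80, y -115..180 mm); z up, x points away from the robot within 0.25 rad. At y +90 mm the amber-walled hopper, 120 (x) x 66 (y) mm, 150 mm high, closed but for its slot. At y -65 mm the low grey battery shoe, along x. At y +152, x -30 mm a grey control column, 44 x 40 mm, 90 mm high.
- slot (a point): centre of the slot in the hopper's level white lid, at its top face, 150 mm above the bench. The slot is 46 mm long (steriliser y), 16 mm wide (x); the lid is 4 mm thick, open space below, and reaches 68 mm nearer and 52 mm farther than here. A carrier passes with its 36 mm along the slot and its flat 45 degrees or steeper; over half through and let go it falls in; if it hangs, push its upper end down.
- hopper_mid (a point): middle of the hopper's inside (110 x 56 mm), 70 mm above the bench. The inner floor lies 10 to 35 mm above the bench and slopes down to the front; posted carriers come to rest lying or leaning.
- shoe_entry (a point): on the floor of the shoe's entry bay, 16 mm above the bench: where the middle of the battery's underside is when set down clear in front of the lips, 80 mm short of home. The bay floor reaches 38 mm in front of this point; side guides 7 mm high flare from 54 mm apart at the channel to about 68 mm at 19 mm beyond this point. From here the battery slides along the steriliser's +x.
- shoe_home (a point): on the floor of the shoe's channel: where the middle of the battery's underside is when fully home (against the end stop it stands about 1.5 mm beyond). The channel is 66 mm long, 54 mm wide for the battery's 50 mm foot; two lips 42 mm apart overlap the foot, underside 8.5, top 12.5 mm above the shoe floor, their front ends turned up to 18 mm. End stop 26 mm high.
- catch (a joint): spring catch in the shoe's floor at the front end of the channel: 0 = up, standing 4 mm above the floor; grows (m) as it is pressed down. Its front is a ramp over which the battery slides, pressing it down with 1 to 2 N; it snaps up behind the battery's tail when the battery is home.
- bottle_a: bystander: clear bottle with an orange cap, 64 mm across, 130 mm high; origin under its centre
- bottle_b: bystander: clear bottle with an orange cap, 52 mm across, 110 mm high; origin under its centre
- tube_rack: bystander: yellow rack 70 (x) x 160 (y) mm, with capped tubes up to 76 mm high; origin under its centre
- carrier6: as carrier1
- start_top (a point): centre of the top of the white push button on the control column: 28 mm across, in a black housing, facing up. A push of 5 N takes it fully down, 6 mm.
- start (a joint): push button on the control column: 0 = out, 0.006 m = fully down; it springs back when let go
Mind the look-alikes: they are no part of the job. Leave any yellow look-alike of the carrier5 alone. Leave any orange look-alike of the carrier1 alone.

How it is judged (in metres and radians):
On the way, in this order (a step that is already met when the one before it is completed fails the run):
1. every slide carrier is inside the hopper (x of carrier1 in the frame of hopper_mid between -0.055 and 0.055 m and y of carrier1 in the frame of hopper_mid between -0.028 and 0.028 m and z of each of carrier1, carrier2, carrier3, carrier4, carrier5, carrier6 in the frame of hopper_mid below 0.05 m and x of carrier2 in the frame of hopper_mid between -0.055 and 0.055 m and y of carrier2 in the frame of hopper_mid between -0.028 and 0.028 m and x of carrier3 in the frame of hopper_mid between -0.055 and 0.055 m and y of carrier3 in the frame of hopper_mid between -0.028 and 0.028 m and x of carrier4 in the frame of hopper_mid between -0.055 and 0.055 m and y of carrier4 in the frame of hopper_mid between -0.028 and 0.028 m and x of carrier5 in the frame of hopper_mid between -0.055 and 0.055 m and y of carrier5 in the frame of hopper_mid between -0.028 and 0.028 m and x of carrier6 in the frame of hopper_mid between -0.055 and 0.055 m and y of carrier6 in the frame of hopper_mid between -0.028 and 0.028 m), for 0.2 s.
2. the battery is home in the shoe with the catch up behind it (x of battery in the frame of shoe_home between -0.005 and 0.005 m and y of battery in the frame of shoe_home between -0.004 and 0.004 m and z of battery in the frame of shoe_home between -0.003 and 0.003 m and value of joint catch below 0.0015 m), for 0.2 s.
3. the start button is pressed down (value of joint start above 0.0045 m), for 0.05 s.
At the end, for the whole second after the job is handed in: Every carrier is inside the hopper (its middle within the walls, 25 mm or more below the lid's top); the battery is on the shoe floor within 5 mm of home along the shoe, 4 mm across, catch up (pressed under 1.5 mm); all at rest. The button has been pressed down over 4.5 mm after that (all of step 1 and all of step 2 and linear speed of each of battery, carrier1, carrier2, carrier3, carrier4, carrier5, carrier6 below 0.02 m/s); the robot touches nothing.
It fails at once if a bottle or the tube rack is knocked more than 30 mm away or over (distance of any of bottle_a, bottle_b, tube_rack from where it was at the start of the episode above 0.03 m or angle between any of bottle_a, bottle_b, tube_rack's own z axis and vertical above 0.5 rad).
Of carrier1, carrier2, carrier3, carrier4, carrier5, carrier6 only 4 to 6 are there at a start; the rules pass over those that are not, and their reading is None.
At some moment in a run one of carrier1, carrier2, carrier3, carrier4, carrier5, carrier6, battery may be knocked a few centimetres aside while the robot is not near it.
Once in a run the grip may slacken for a moment while it holds something.
It also fails if it takes over 210 s, if anything falls off the work surface, if the arm or the gripper's body presses on something with over 40 N, if the wrist force passes 120 N, or if a joint passes its speed limit or range.

ROBOT

A 7-joint arm with a two-finger parallel gripper is mounted at the origin on the work surface. World frame = base frame: x ahead of the robot, y to its left, z up, the work surface at z = 0. Lengths are in mm, angles in rad, forces in N, time in s.
With the tool pointing down it reaches from about 400 to 875 mm from the base axis. Payload 19.3 kg.
Tool frame: the origin (TCP) lies at the very end of the fingers, on their centre line; the grasp point (between the pads) lies 19 mm behind it (grip_point_offset is the z of the grasp point in the tool frame, in mm); z points along the fingers, x is the direction in which the jaws open and shut, and the axes are right-handed (so a half turn about z gives the same grasp; the last joint's range is limited). The gripper opens to 85 mm and grips with 20 to 120 N. Pads are 22 mm wide; open, the fingers measure 114 mm over their backs; the gripper's body (76 mm by 85 mm) begins 54 mm behind the grasp point. The pads swing forward as they close: fully open they stand 13 mm farther back than shut.
Start: joints at [1.062, 0.521, -0.036, 1.599, 0.021, 1.021, -0.113], TCP at [265.506, -565.793, 231.291] pointing down, gripper open.
Joint ranges: [-2.91, 2.91], [-0.3, 2.13], [-1.5, 1.42], [0.17, 2.43], [-1.26, 4.41], [0.16, 1.93], [-2.52, 2.52]. Speed limits (rad/s): [1.89, 1.89, 2.39, 2.39, 3.01, 3.01, 3.01].

INTERFACE

Orientations are given as a 3x3 rotation matrix whose columns are the frame's x, y, z axes.
In Python, from workcell import movep, movel, goto_joints, open_gripper, clamp, wait, inverse_kinematics, read_state, camera, PlanningError, finish_job, grip_point_offset gives the robot as it stands. Calls block until the motion is done:
- movep(position, orientation): joint-space move of the TCP to a pose.
- movel(position, frame=None, max_speed=150, guard=None): straight line of the TCP; frame=None keeps the orientation; max_speed is the mean speed in mm/s. With guard (N) it stops when the force on the tool has changed by that much, and returns True; else False.
- goto_joints(angles): joint-space move.
- open_gripper() and clamp(): open the fingers fully, or close them until they stop; the grip force is fixed at half the most.
- wait(seconds).
- inverse_kinematics(position, orientation): joint angles nearest the present ones, or None.
- read_state(): the state.
- camera(name): name is "side" or "top" or "wrist"; returns a dict with "image" (384x512x3 uint8, blue, green, red), "range_z" (384x512 float32, mm along the optical axis (not along the pixel's ray), 0 where there is no reading), "fx", "fy", "cx", "cy" (pixels), "cam_to_world" (4x4, takes a point from camera to world coordinates). Camera axes: x right, y up, looking along -z (the intrinsics and any distortion apply to the point x, -y, -z); pixel columns grow to the right and rows downward; lengths in mm; the calibration is good to about 2 mm. A picture is of the moment at which its call begins.
A pose or a line that the arm cannot do raises PlanningError and nothing moves.
- finish_job(): hands the job in, once; it reports no verdict.
The state is a dict: "time": time; "qpos": joint angles; "qvel": joint speeds; "joint_efforts": joint torques, N m; "eef_pos": TCP position; "tool_rot": TCP orientation; "ft_force": force on the tool from outside, world axes, zero at the start; "torque": the same for the moment, N m; "finger_gap": finger opening in mm.
Only numpy, scipy, OpenCV 4.12 (cv2) and the standard library are available. Lean on these libraries where they do the work, as an engineer would, in place of code of your own. Each camera call takes 0.05 s, during which the arm holds its last target. There are 200 camera calls.

## Working session

There is one attempt and no reset: what is moved stays moved. The work goes in short steps, each a Python script; the robot and the scene stay as the last script left them, time stands still between calls to the robot, and variables do not carry over. Pictures are saved under pics/ and viewed, about 12 in all and at most 16, crops included, and the job is handed in when it is done.

```bash
ls; mkdir -p pics
cat > h.py <<'E'
from workcell import *
import numpy as np, cv2
def px2w(c,u,v,z=None):
    """pixel -> world via range, or by intersecting plane z"""
    M=c["cam_to_world"]; d=np.array([(u-c["cx"])/c["fx"],-(v-c["cy"])/c["fy"],-1.0])
    if z is None: r=c["range_z"][int(round(v)),int(round(u))]; return (M@np.r_[d*r,1])[:3]
    o=M[:3,3]; w=M[:3,:3]@d; return o+w*(z-o[2])/w[2]
def cloud(c):
    v,u=np.mgrid[:384,:512]; r=c["range_z"]
    P=np.stack([(u-c["cx"])/c["fx"]*r,-(v-c["cy"])/c["fy"]*r,-r],-1)
    return P@c["cam_to_world"][:3,:3].T+c["cam_to_world"][:3,3]
E
python3 - <<'E'
from h import *
for n in("top","side"):
    c=camera(n); np.save(n+".npy",c,allow_pickle=True)
    print({k:c[k] for k in c if k not in("image","range_z")})
    cv2.imwrite(f"pics/{n}0.png",cv2.resize(c["image"],(800,600),interpolation=cv2.INTER_CUBIC))
print(read_state(),grip_point_offset)
E
```

```text
pics
{'fx': 487.63935419515747, 'fy': 487.63935419515747, 'cx': 256.72216609983417, 'cy': 195.66157734026643, 'cam_to_world': array([[ 7.30690448e-03,  9.89850848e-01, -1.41922187e-01,
         3.73503283e+02],
       [-9.99865090e-01,  5.14424439e-03, -1.55992807e-02,
        -3.74954982e+01],
       [-1.47108789e-02,  1.42017023e-01,  9.89754897e-01,
         1.54977040e+03],
       [ 0.00000000e+00,  0.00000000e+00,  0.00000000e+00,
         1.00000000e+00]])}
{'fx': 463.0218647019581, 'fy': 463.0218647019581, 'cx': 255.28124149897528, 'cy': 197.75315801817686, 'cam_to_world': array([[-9.98487192e-01,  4.44375374e-02, -3.23825900e-02,
         5.23026313e+02],
       [-5.30511859e-02, -6.23770344e-01,  7.79805187e-01,
         1.29806882e+03],
       [ 1.44533228e-02,  7.80343426e-01,  6.25184164e-01,
         1.19201840e+03],
       [ 0.00000000e+00,  0.00000000e+00,  0.00000000e+00,
         1.00000000e+00]])}
{'time': 0.1, 'qpos': array([ 1.06181448,  0.52192945, -0.03633671,  1.59987983,  0.02116774,
        1.02109388, -0.11279194]), 'qvel': array([-0.00138946,  0.00011642, -0.00049371, -0.00156633, -0.00153457,
       -0.00042612,  0.00023443]), 'joint_efforts': array([ 4.98964000e-03, -9.28481770e+01,  1.98450431e+00, -3.70527184e+01,
        1.81495043e-02,  5.31596321e-03, -1.14343586e-04]), 'eef_pos': array([ 265.39722662, -565.56278832,  230.82421234]), 'tool_rot': array([[ 4.24825032e-01, -9.05275380e-01, -4.21319353e-04],
       [-9.05275004e-01, -4.24825240e-01,  8.26185478e-04],
       [-9.26912468e-04,  3.04256068e-05, -9.99999570e-01]]), 'ft_force': array([ 0.38627456,  0.62618916, -0.45187371]), 'torque': array([-0.03486552,  0.019311  , -0.0377584 ]), 'finger_gap': 85.55399600158064} -18.700000000000003
```

View pics/top0.png

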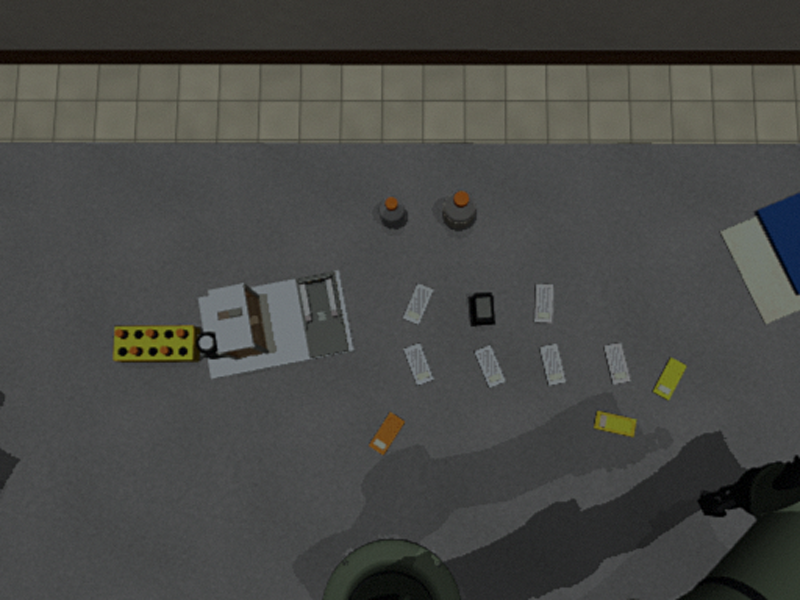

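View pics/side0.png

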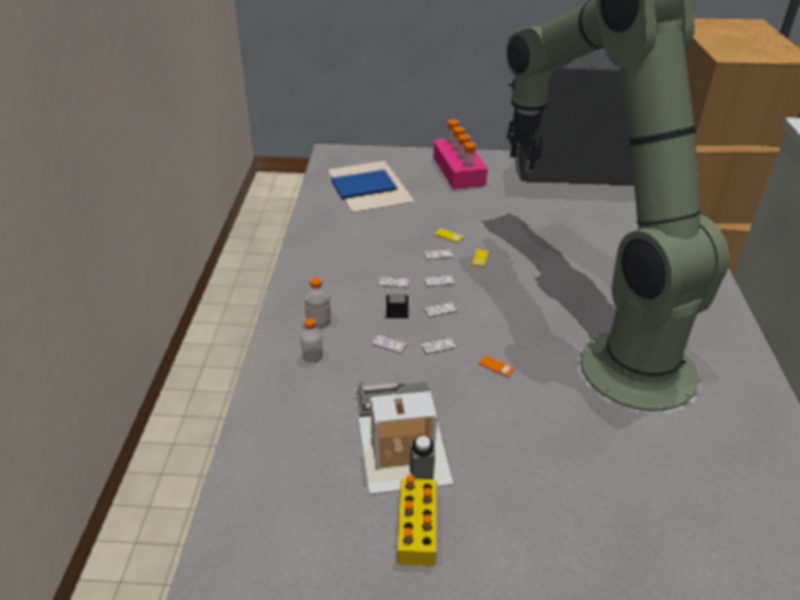

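Top view (800x600 px): the white carriers are at (418,303), (543,303), (418,363), (489,366), (553,364) and (617,363). The battery is at (482,309). The steriliser covers (200-350, 270-375), with its slot at about (230,314) and the button at (206,341). The look-alikes are yellow at (670,378) and (615,424), and orange at (387,433). The six white ones with a glass slide fit the description, and I'll confirm that in an enlarged crop.

```bash
cat > seg.py <<'E'
from h import *
def ang(b):
    e=[b[1]-b[0],b[2]-b[1]]; e.sort(key=lambda a:-np.hypot(*a)); a=e[0]; return np.arctan2(a[1],a[0])%np.pi, np.hypot(*e[0]),np.hypot(*e[1])
def carriers(c,zt=6):
    im=c["image"].astype(int); S=im.max(2)-im.min(2); 
    P=cloud(c); m=((im.min(2)>95)&(S<40)&(P[...,2]<25)).astype(np.uint8)
    m=cv2.morphologyEx(m,cv2.MORPH_CLOSE,np.ones((3,3)))
    out=[]
    for k in cv2.findContours(m,cv2.RETR_EXTERNAL,cv2.CHAIN_APPROX_NONE)[0]:
        if len(k)<15: continue
        w=np.array([px2w(c,u,v,zt)[:2] for u,v in k[:,0]]).astype(np.float32)
        r=cv2.minAreaRect(w); a=ang(cv2.boxPoints(r)); out.append((np.array(r[0]).round(1),np.round(a,3),k[:,0].mean(0).round()))
    return out
E
python3 - <<'E'
from seg import *
c=np.load("top.npy",allow_pickle=True).item()
for o in carriers(c): print(*o)
P=cloud(c)
for nm,lo,hi in(("lid",144,156),("col",84,100),("batt",35,60)):
    m=((P[...,2]>lo)&(P[...,2]<hi)&(P[...,1]<700)&(P[...,1]>-200)&(P[...,0]>450)&(P[...,0]<720)).astype(np.uint8)
    for k in cv2.findContours(m,cv2.RETR_EXTERNAL,cv2.CHAIN_APPROX_NONE)[0]:
        if len(k)<8: continue
        w=np.array([P[v,u] for u,v in k[:,0]]); r=cv2.minAreaRect(w[:,:2].astype(np.float32)); print(nm,np.round(r[0],1),ang(cv2.boxPoints(r)),w[:,2].mean(),k[:,0].mean(0))
im=c["image"]
a=cv2.resize(im[165:285,115:260],(800,662),interpolation=cv2.INTER_CUBIC)[:600]
cv2.imwrite("pics/ster.png",cv2.convertScaleAbs(a,alpha=1.3))
b=cv2.resize(im[175:290,230:440],(800,438),interpolation=cv2.INTER_CUBIC)
cv2.imwrite("pics/carr.png",cv2.convertScaleAbs(b,alpha=1.5))
E
```

```text
[ 473.6 -192.4] [ 0.386 78.679 34.922] [313. 234.]
[ 481.3 -448.7] [ 0.215 78.555 34.557] [395. 232.]
[ 477.9 -318.9] [ 0.208 78.668 34.178] [353. 233.]
[477.2 -48. ] [ 0.367 78.423 35.018] [267. 233.]
[577.  388.2] [ 0.196 72.223 22.168] [132. 200.]
[ 602.9 -304.1] [ 3.079 77.575 34.427] [348. 194.]
[600.6 -46.6] [ 2.761 78.571 34.684] [267. 194.]
[633.3 136.1] [ 0.143 29.116  7.577] [210. 183.]
[549.  284.4] [  1.776 214.926 169.194] [171. 215.]
[585.7 105.8] [  0.201 167.594   8.056] [220. 198.]
[ 674.3 -748.6] [  0.441 210.528  86.343] [487. 173.]
[964.  176.7] [ 1.779 19.494 11.562] [200.  85.]
[969.5   1.7] [ 1.863 26.049 17.063] [254.  84.]
[967.9 353.8] [ 2.544 28.92  14.44 ] [147.  84.]
[ 976.2 -835.5] [ 3.077 27.081  6.505] [508.  82.]
[992.3  63.1] [ 2.185 26.098  9.546] [234.  77.]
[981.4 566.3] [ 2.743 40.451 21.558] [83. 80.]
[ 993.2 -782.8] [ 3.083 77.675 42.511] [489.  76.]
[ 991.7 -480.5] [ 2.922 78.322 27.5  ] [399.  78.]
[ 992.8 -433.8] [ 3.114 77.115 46.139] [384.  77.]
[992.4 -99. ] [ 1.572 76.328 76.289] [283.  77.]
[991.9 250.4] [ 1.573 79.706 76.541] [178.  77
[... 1581 characters left out ...]
63.46153846 225.11538462]
batt [513.  479.2] (np.float32(1.5729557), np.float32(163.26021), np.float32(70.27967)) 48.1392185382996 [ 96.56410256 218.67307692]
batt [571.1 334.9] (np.float32(0.19264527), np.float32(14.557131), np.float32(2.3156064)) 46.39559237310042 [144.77777778 200.77777778]
batt [ 588.2 -175.9] (np.float32(0.07831007), np.float32(60.973484), np.float32(36.39997)) 44.881761957274705 [308.67857143 196.51785714]
batt [561.6 271.6] (np.float32(0.18561524), np.float32(108.3346), np.float32(3.0272257)) 46.78724497921936 [165.         203.75362319]
batt [645.8 164.2] (np.float32(1.7653749), np.float32(66.376564), np.float32(9.046198)) 41.6092474750105 [200.72093023 177.65116279]
```

View pics/ster.png

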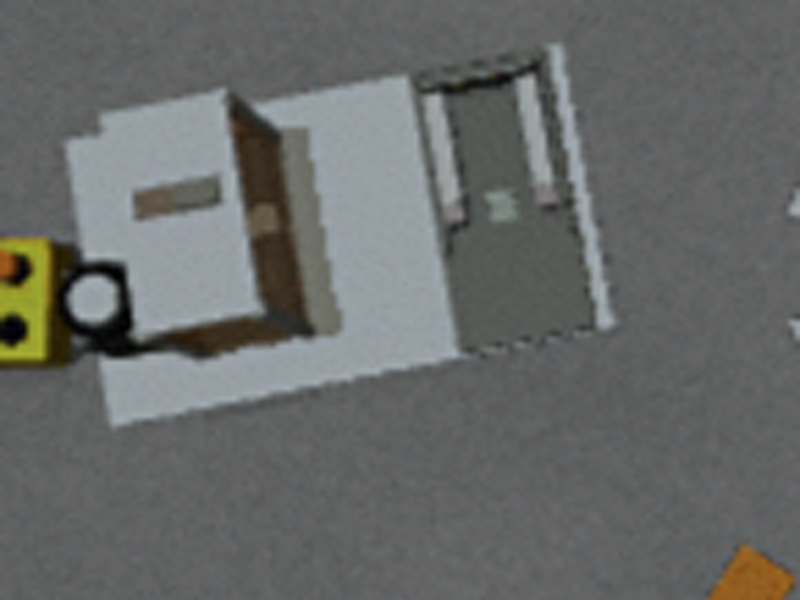

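View pics/carr.png

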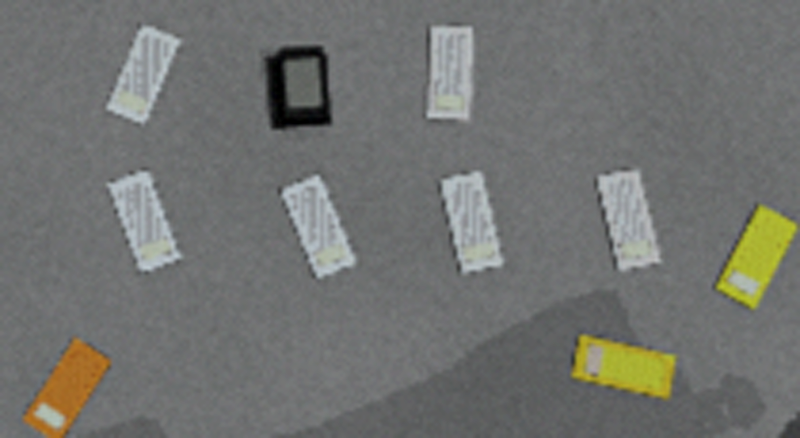

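The enlarged crop shows six white, glass-faced carriers. The orange and two yellow plates are decoys. In the steriliser crop the slot is at (177,198), the button at (95,297) and the shoe channel at (490,120), opening towards the robot. Next I'll move the wrist camera over the steriliser for a finer measurement.

```bash
cat >> h.py <<'E'
def down(a):
    x=np.array([np.cos(a),np.sin(a),0]); z=np.array([0,0,-1.]); return np.stack([x,np.cross(z,x),z],1)
E
python3 - <<'E'
from h import *
c=np.load("top.npy",allow_pickle=True).item()
print("slot from top",px2w(c,147.1,200.9,150))
R=down(0.2-np.pi/2)
print(inverse_kinematics([560,230,400],R))
movep([560,230,400],R)
print(read_state()["time"],read_state()["qpos"])
c=camera("wrist"); np.save("wr.npy",c,allow_pickle=True)
print(c["cam_to_world"],c["fx"])
cv2.imwrite("pics/wr.png",cv2.convertScaleAbs(cv2.resize(c["image"],(800,600),interpolation=cv2.INTER_CUBIC),alpha=1.2))
E
```

```text
slot from top [557.18727273 302.98570899 150.        ]
[ 0.06581128  0.47238604 -0.85793716  1.37836113  0.35415265  1.44871341
 -2.15017812]
3.1333 [ 0.06654049  0.47254141 -0.85735786  1.37843655  0.35416653  1.4486777
 -2.14992325]
[[ 1.97451762e-01  9.36094308e-01  2.91101783e-01  6.34565390e+02]
 [-9.80310482e-01  1.87927182e-01  6.06195754e-02  2.43475729e+02]
 [ 2.03970159e-03 -2.97339571e-01  9.54769616e-01  5.43070374e+02]
 [ 0.00000000e+00  0.00000000e+00  0.00000000e+00  1.00000000e+00]] 296.1508395867792
```

View pics/wr.png

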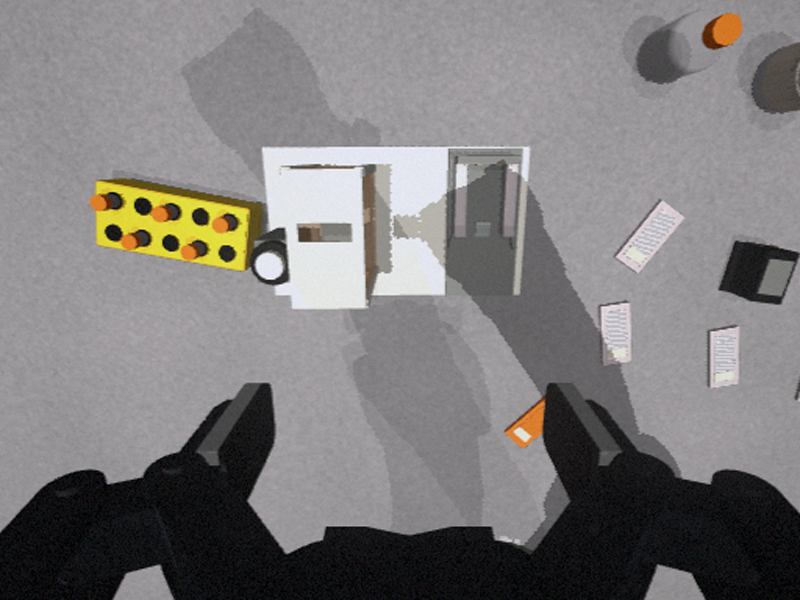

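The wrist view (800x600) shows the lid from (279,166) to (367,308) with the slot centred at (325,232). The button is at (269,265). The shoe lips are at about (460,200) and (510,200), and the catch is at (482,229).

Run:
```python
from seg import *
c=np.load("wr.npy",allow_pickle=True).item(); P=cloud(c); s=512/800
q=lambda u,v,z=None:px2w(c,u*s-.18,v*s-.18,z).round(1)
print("slot",q(325,232,150),"ends",q(298,223,150),q(352,242,150))
m=(abs(P[...,2]-150)<5)&(P[...,1]>200)
m=m.astype(np.uint8)
for k in sorted(cv2.findContours(m,cv2.RETR_CCOMP,cv2.CHAIN_APPROX_NONE)[0],key=len)[-2:]:
    w=np.array([px2w(c,u,v,150)[:2] for u,v in k[:,0]]).astype(np.float32); r=cv2.minAreaRect(w); print(np.round(r[0],1),ang(cv2.boxPoints(r)),len(k))
print("button",q(269,265),"catch",q(482,229),"shoe floor",q(482,265), "lip L",q(460,200),q(510,200),"lipfronts",q(460,236),q(510,236))
print("lid z",q(325,200),q(325,290),q(350,280))
# lip edges along y in steriliser frame, rows at several heights
a=.2; ex=np.array([np.cos(a),np.sin(a)]); ey=np.array([-ex[1],ex[0]])
# end stop / bay
sh=(P[...,1]<230)&(P[...,1]>90)&(P[...,0]>480)&(P[...,0]<700)
for lo,hi in((12,20),(24,33),(34,46)):
    M=sh&(P[...,2]>lo)&(P[...,2]<hi); Q=P[M][:,:2]; print(lo,hi,len(Q),"x",np.percentile(Q@ex,[1,50,99]).round(1),"y",np.percentile(Q@ey,[1,25,50,75,99]).round(1))
im=cv2.resize(c["image"][85:205,170:350],(800,533),interpolation=cv2.INTER_CUBIC); cv2.imwrite("pics/wrc.png",cv2.convertScaleAbs(im,alpha=1.2))
```

```text
slot [561.  300.2 150. ] ends [564.1 323.6 150. ] [557.1 276.3 150. ]
[562.1 300.2] (np.float32(1.7692001), np.float32(47.679993), np.float32(17.251633)) 90
[554.2 298.1] (np.float32(0.19808865), np.float32(122.00165), np.float32(68.24739)) 279
button [512.3 353.3 112. ] catch [574.9 145.4  19.1] shoe floor [534.2 135.   17.6] lip L [602.  178.6  29.7] [612.7 125.   28.9] lipfronts [564.3 170.2  34.2] [575.3 116.1  34.4]
lid z [587.5 304.  150.2] [510.3 292.7 150.2] [523.9 272.5 151.2]
12 20 3255 x [515.3 585.7 678.7] y [-11.8  11.2  27.8  44.4  67.3]
24 33 707 x [572.7 625.1 662.7] y [-7.9  0.6  6.8 55.  62.5]
34 46 213 x [586.7 667.5 670.6] y [-4.7 11.6 29.1 45.4 60.1]
```

View pics/wrc.png

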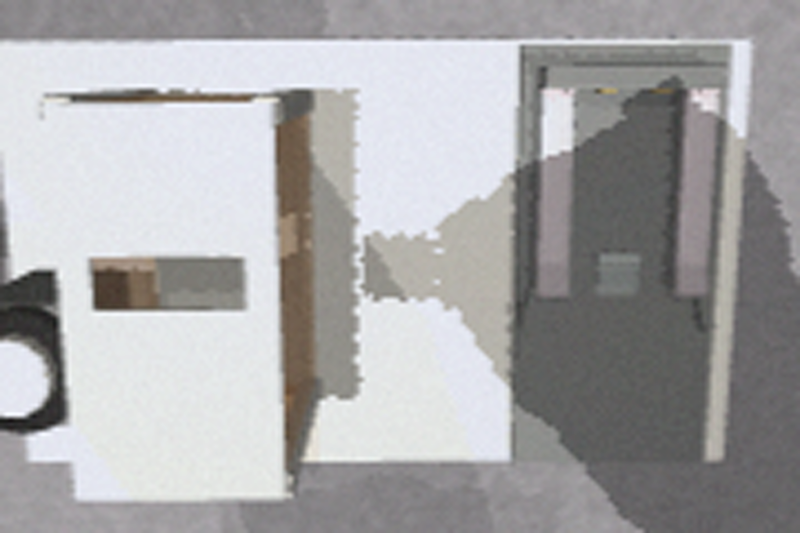

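Run:
```python
from seg import *
for n in("wr","top"):
    c=np.load(n+".npy",allow_pickle=True).item()
    for o in carriers(c):
        if abs(o[1][1]-79)<4 and abs(o[1][2]-35)<3.5: print(n,*o)
c=np.load("wr.npy",allow_pickle=True).item()
s=.64;print(px2w(c,649*s,235*s,6),px2w(c,615*s,333*s,6))
# candidate IK for drop
a=.198; ex=np.array([np.cos(a),np.sin(a),0]); ey=np.array([-ex[1],ex[0],0])
for th in(60,65):
  t=np.radians(th); z=np.sin(t)*ex-np.cos(t)*np.array([0,0,1])
  for sg in(1,-1):
    R=np.stack([sg*ey,np.cross(z,sg*ey),z],1); print(th,sg,[inverse_kinematics([561,301,h],R) for h in(165,250)])
```

```text
top [ 473.6 -192.4] [ 0.386 78.679 34.922] [313. 234.]
top [ 481.3 -448.7] [ 0.215 78.555 34.557] [395. 232.]
top [ 477.9 -318.9] [ 0.208 78.668 34.178] [353. 233.]
top [477.2 -48. ] [ 0.367 78.423 35.018] [267. 233.]
top [ 602.9 -304.1] [ 3.079 77.575 34.427] [348. 194.]
top [600.6 -46.6] [ 2.761 78.571 34.684] [267. 194.]
[604.76314375 -49.96530259   6.        ] [480.30506793 -51.17096449   6.        ]
60 1 [array([-0.26286502,  0.74963488, -0.77796513,  2.34546215,  2.27695347,
        1.2541312 , -1.02440529]), array([-0.12641331,  0.56458949, -0.94137168,  2.31287607,  2.10940662,
        1.11215346, -0.84678639])]
60 -1 [array([-1.55931484,  1.03399625,  1.00661192,  2.4058866 ,  3.12359909,
        0.73405916,  0.5765972 ]), array([-1.6773249 ,  0.88935487,  1.2300784 ,  2.38083986,  3.37711698,
        0.56423735,  0.47716992])]
65 1 [array([-0.35353545,  0.78668905, -0.68375915,  2.37552107,  2.35026731,
        1.37209237, -1.13655758]), array([-0.21948014,  0.59049253, -0.85070027,  2.3556067 ,  2.20747832,
        1.22155797, -0.96941826])]
65 -1 [array([-1.46780624,  0.96489139,  0.79174912,  2.42869583,  2.80437106,
        0.8661383 ,  0.88596216]), array([-1.68234186,  0.98576062,  1.22326535,  2.42088936,  3.24374537,
        0.68335356,  0.50043129])]
```

The wrist and top cameras differ by about (3,-3) mm, so I'll use the mean for now and resolve it with the first carrier. I pick the carrier at (477,-48) and stop above the slot to look.

```bash
cat > ops.py <<'E'
from seg import *
A=0.198; EX=np.array([np.cos(A),np.sin(A),0]); EY=np.array([-EX[1],EX[0],0]); Z=np.array([0,0,1.])
TH=np.radians(60); F=-np.cos(TH)*EX-np.sin(TH)*Z      # direction of the carrier's free end when tilted
TZ=np.sin(TH)*EX-np.cos(TH)*Z; RT=np.stack([EY,np.cross(TZ,EY),TZ],1)
OFF=np.array([1.7,-1.5])
def find():
    c=camera("top"); return [(o[0]+OFF,(o[1][0]+np.pi/2)%np.pi-np.pi/2) for o in carriers(c) if abs(o[1][1]-79)<4 and abs(o[1][2]-35)<3.5 and 380<o[0][0]<720]
def pick(p,yaw,g=28,zg=0.5):
    d=np.array([np.cos(yaw),np.sin(yaw)]); q=p+g*d; R=down(yaw+np.pi/2)
    movep([*q,90],R); hit=movel([*q,zg],max_speed=120,guard=12)
    clamp(); s=read_state(); print("pick",q.round(1),"hit",hit,"gap",round(s["finger_gap"],1),"z",s["eef_pos"][2].round(1),"t",s["time"])
    return s["finger_gap"]
def tip(slot,s,z2=2.5):
    """TCP for grip centre s mm short of the slot centre along F; carrier mid-plane z2 behind TCP"""
    return np.r_[slot,150]-s*F+z2*TZ
E
python3 - <<'E'
from ops import *
SLOT=np.array([560.3,301.5])
L=find(); print(L)
p,y=min(L,key=lambda o:np.hypot(*(o[0]-[479,-50])))
open_gripper()
if pick(p,y)>30:
    e=read_state()["eef_pos"]; movel([e[0],e[1],180],max_speed=200)
    movep(tip(SLOT,85),RT); s=read_state(); print(s["time"],s["finger_gap"],s["qpos"].round(2))
    movel(tip(SLOT,72))
    print(read_state()["eef_pos"])
    ims=[]
    for n,(a,b,w,h) in(("top",(110,160,100,75)),("side",(215,215,100,75))):
        c=camera(n); np.save(n+"1.npy",c,allow_pickle=True); ims.append(cv2.resize(c["image"][b:b+h,a:a+w],(400,300),interpolation=cv2.INTER_CUBIC))
    c=camera("wrist"); np.save("wr1.npy",c,allow_pickle=True)
    w=cv2.resize(c["image"],(400,300))
    cv2.imwrite("pics/hov1.png",cv2.convertScaleAbs(np.vstack([np.hstack(ims),np.hstack([w,w*0])]),alpha=1.3))
E
```

```text
[(array([ 475.3, -193.9]), np.float32(0.38600004)), (array([ 479.8, -320.7]), np.float32(0.22300005)), (array([479.3, -49.1]), np.float32(0.37)), (array([ 482.7, -449.9]), np.float32(0.21200001)), (array([ 604.4, -306. ]), np.float32(-0.072592854)), (array([602.2, -48. ]), np.float32(-0.39759266))]
pick [505.4 -39. ] hit False gap 33.2 z 1.1 t 7.65
10.4417 33.05016522876388 [-0.12  0.67 -0.9   2.23  2.2   1.12 -0.82]
[597.68980032 308.44026037 210.30564908]
```

View pics/hov1.png

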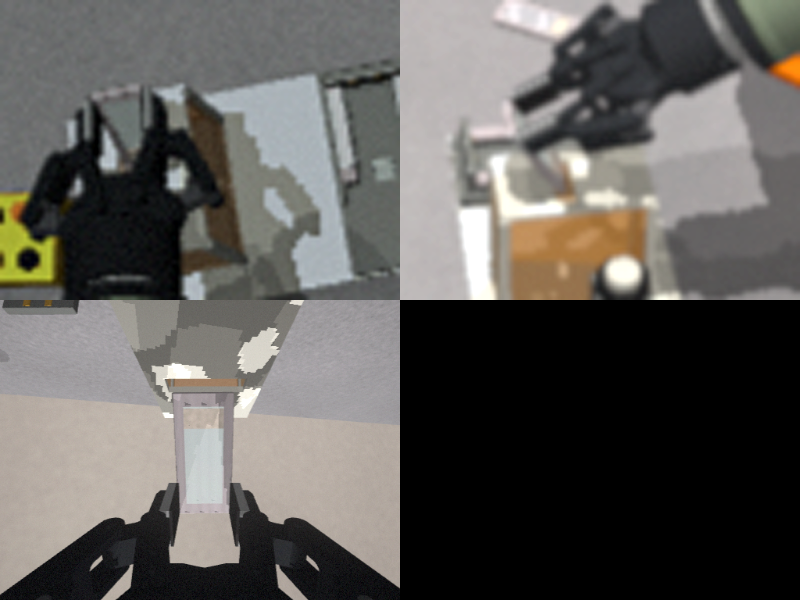

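The carrier is held square, and in the wrist view its free end sits just before the slot: the slot strip is at x 166-243, y 379-391 and the carrier at x 175-235. I'll measure carrier against slot in this one image.

Run:
```python
from ops import *
c=np.load("wr1.npy",allow_pickle=True).item(); P=cloud(c)
cv2.imwrite("pics/wr1c.png",cv2.convertScaleAbs(cv2.resize(c["image"][80:280,180:340],(640,600) if 0 else (480,600),interpolation=cv2.INTER_CUBIC),alpha=1.2))
SL=np.array([560.3,301.5,150])
for v in list(range(92,110,1)):
    q=P[v,262]-SL; print(v,"along ex",round(q@EX,1),"ey",round(q@EY,1),"z",round(P[v,262][2],1),c["image"][v,262])
# carrier plane
pl=P[135:250,245:280].reshape(-1,3); 
m=pl.mean(0); n=np.linalg.svd(pl-m,full_matrices=False)[2][2]; print("carrier normal",n, "in frame",n@EX,n@EY,n[2])
r=P[135:250,262]; res=abs((r-m)@n); print("res",res.max())
q=m-SL; # intersect plane with line z=150,y=0
print("plane (glass face) hits lid top at ex=",(( m-SL)@n)/(EX@n))
for v in(140,200):
    row=P[v]; ok=abs((row-m)@n)<3; u=np.where(ok)[0]; print(v,u.min(),u.max(),((row[u]-SL)@EY).min(),((row[u]-SL)@EY).max())
```

```text
92 along ex -13.6 ey -0.9 z 150.4 [155 163 166]
93 along ex -13.1 ey -0.9 z 150.6 [156 163 165]
94 along ex -12.3 ey -0.9 z 150.6 [156 162 165]
95 along ex -11.3 ey -0.9 z 150.4 [92 98 99]
96 along ex -11.0 ey -0.9 z 150.7 [ 93  98 102]
97 along ex -10.3 ey -0.9 z 150.8 [175 185 188]
98 along ex -9.2 ey -0.9 z 150.6 [172 180 184]
99 along ex -8.9 ey -0.9 z 150.8 [173 182 185]
100 along ex -7.5 ey -0.9 z 150.5 [150 163 172]
101 along ex 46.9 ey -0.9 z 119.7 [ 78 100 124]
102 along ex 47.4 ey -0.9 z 120.0 [ 76  99 122]
103 along ex 47.7 ey -0.9 z 120.6 [ 77  97 123]
104 along ex 48.3 ey -0.9 z 120.9 [ 75  98 122]
105 along ex 47.4 ey -0.9 z 122.2 [ 76  98 123]
106 along ex 47.9 ey -0.9 z 122.5 [ 78 101 124]
107 along ex 47.9 ey -0.9 z 123.3 [ 74  94 119]
108 along ex 48.0 ey -0.9 z 123.9 [ 75  95 119]
109 along ex 48.5 ey -0.9 z 124.3 [ 77  98 121]
carrier normal [ 1.98958765e-01 -9.80007733e-01  5.03362021e-04] in frame 0.0022953532190491403 -0.9999972389863262 0.0005033620213364907
res 0.09906747929918208
plane (glass face) hits lid top at ex= 390.52913838009715
140 46 437 -3.6576172796302617 1.8728853106087635
200 171 268 -3.7753976721627676 2.108789995323096
```

View pics/wr1c.png

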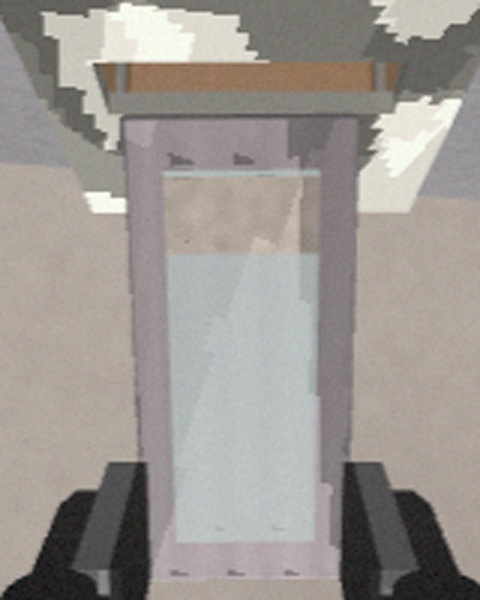

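Run:
```python
from ops import *
c=np.load("wr1.npy",allow_pickle=True).item(); P=cloud(c)
SL=np.array([560.3,301.5,150])
Q=np.array([P[v,u] for v in range(124,230) for u in(228,229,230,293,292) if 1]); Q=Q[(Q[:,2]>150)&(Q[:,2]<230)]
G=(Q-SL)@np.stack([EX,EY,Z],1); 
for _ in range(3):
    A=np.c_[G[:,2],np.ones(len(G))]; k=np.linalg.lstsq(A,G[:,0],rcond=None)[0]; r=G[:,0]-A@k; G=G[abs(r)<max(2,2*r.std())]
print(len(G),r.std(),"ex at z=150:",k[1],"slope deg",np.degrees(np.arctan2(1,k[0])))
print("expected upper-face(glass) ex offset: tool faces back/up => face at", -3/np.sin(TH))
for v in(116,118,120,124,150,180,220): print(v,((P[v,[226,228,232,250,290,293,296]]-SL)@np.stack([EX,EY,Z],1)).round(1).tolist())
```

```text
521 0.6805611831532116 ex at z=150: -3.055541365625112 slope deg 59.857195305904355
expected upper-face(glass) ex offset: tool faces back/up => face at -3.464101615137755
116 [[8.1, -18.3, 0.0], [8.6, -17.4, -0.3], [8.1, -15.4, 0.0], [7.8, -6.7, 0.2], [9.5, 12.8, -0.7], [8.9, 14.1, -0.4], [8.6, 15.6, -0.3]]
118 [[2.8, -17.6, 3.8], [4.2, -16.8, 3.0], [3.3, -14.8, 3.5], [1.7, -6.4, 4.3], [0.3, 11.8, 5.0], [0.3, 13.1, 5.0], [-0.2, 14.4, 5.2]]
120 [[0.2, -17.2, 6.1], [0.2, -16.3, 6.1], [0.9, -14.5, 5.7], [-0.0, -6.3, 6.2], [-0.3, 11.7, 6.3], [0.7, 13.2, 5.8], [0.1, 14.4, 6.1]]
124 [[1.3, -17.3, 7.5], [1.4, -16.4, 7.4], [1.2, -14.5, 7.5], [0.7, -6.3, 7.7], [1.4, 11.8, 7.4], [2.2, 13.3, 7.0], [2.6, 14.7, 6.8]]
150 [[8.0, -17.8, 17.5], [6.4, -16.6, 18.1], [5.8, -14.7, 18.3], [6.9, -6.5, 17.8], [7.9, 12.2, 17.4], [6.7, 13.5, 17.9], [8.0, 15.1, 17.4]]
180 [[15.2, -18.3, 30.1], [14.4, -17.2, 30.3], [15.3, -15.4, 30.0], [14.0, -6.6, 30.4], [14.4, 12.6, 30.2], [14.7, 14.1, 30.1], [15.4, 15.6, 29.9]]
220 [[24.8, -18.9, 48.2], [24.9, -17.9, 48.2], [24.2, -15.8, 48.3], [25.0, -6.8, 48.2], [25.3, 13.3, 48.1], [24.5, 14.7, 48.2], [24.1, 16.2, 48.3]]
```

Measured in one image, the carrier plane is centred in the slot across its width, within 0.5 mm. It sits about 1.8 mm off along the slot length, so I correct that and post it.

```bash
cat >> ops.py <<'E'
SLOT=np.array([560.2,303.3])
def post():
    movep(tip(SLOT,85),RT); g=read_state()["finger_gap"]
    if g<25: print("LOST",g); return False
    hit=movel(tip(SLOT,17),max_speed=100,guard=10); s=read_state()
    print("post hit",hit,"err",((tip(SLOT,17)-s["eef_pos"])@F).round(1),"f",s["ft_force"].round(1),"gap",round(g,1))
    return not hit
def leave():
    open_gripper(); e=read_state()["eef_pos"]; movel(e-60*TZ+20*Z,max_speed=200)
E
python3 - <<'E'
from ops import *
print(post())
if 1:
    leave(); print(read_state()["time"])
    c=camera("wrist"); c2=camera("side"); 
    cv2.imwrite("pics/p1.png",cv2.convertScaleAbs(np.hstack([cv2.resize(c["image"],(400,300)),cv2.resize(c2["image"][215:290,215:315],(400,300))]),alpha=1.3))
E
```

```text
post hit False err 0.4 f [-0.1 -0.4 -0.4] gap 33.4
True
12.9917
```

View pics/p1.png

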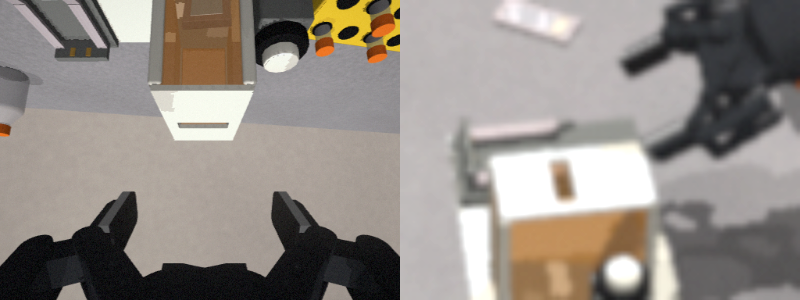

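It dropped in cleanly and can be seen through the amber wall. Next I automate the rest, with an in-hand check from the wrist range image and a hang check after each drop.

```bash
cat >> ops.py <<'E'
OFF=np.array([2.0,0.0])
B=np.stack([EX,EY,Z],1)
def inhand():
    """carrier extents at tip(SLOT,72): along F (0 = slot centre) and EY, plane offset"""
    P=cloud(camera("wrist")).reshape(-1,3); q=P-np.r_[SLOT,150]
    N=np.sin(TH)*EX-np.cos(TH)*Z; d=q@N; a=q@F; y=q@EY
    m=(abs(d+3)<4)&(a<2)&(a>-60)&(abs(y)<30); 
    lo=m&(a>-25); hi=m&(a<-40)
    r=dict(n=int(m.sum()),end=np.percentile(a[m],99).round(1),y0=np.percentile(y[m],1).round(1),y1=np.percentile(y[m],99).round(1),dlo=np.median(d[lo]).round(1),dhi=np.median(d[hi]).round(1))
    print("inhand",r); return r
def hang():
    P=cloud(camera("wrist")).reshape(-1,3); q=(P-np.r_[SLOT,150])@B
    return int(((abs(q[:,0])<45)&(abs(q[:,1])<30)&(q[:,2]>5)&(q[:,2]<80)).sum())
def cycle(near):
    L=find(); print(len(L),"left",[o[0].round(0).tolist() for o in L])
    p,y=min(L,key=lambda o:np.hypot(*(o[0]-near)))
    if np.hypot(*(p-near))>60: print("not there"); return False
    if pick(p,y)<29: return False
    e=read_state()["eef_pos"]; movel([e[0],e[1],150],max_speed=250)
    movep(tip(SLOT,85),RT); movel(tip(SLOT,72)); r=inhand()
    if not(r["n"]>800 and abs(r["dlo"]+3)<2 and abs(r["dhi"]+3)<2 and r["end"]>-9): return False
    if not post(): return False
    leave(); h=hang(); print("hang",h,"t",read_state()["time"]); return h<30
E
python3 - <<'E'
from ops import *
print(cycle(np.array([602,-47])))
E
```

```text
5 left [[476.0, -192.0], [480.0, -319.0], [483.0, -448.0], [605.0, -304.0], [603.0, -46.0]]
pick [628.7 -57.1] hit False gap 33.4 z 1.3 t 16.025
inhand {'n': 8670, 'end': np.float64(0.8), 'y0': np.float64(-21.2), 'y1': np.float64(24.4), 'dlo': np.float64(-2.4), 'dhi': np.float64(-2.4)}
post hit False err 0.4 f [ 0.1  0.5 -0.3] gap 33.6
hang 0 t 20.6667
True
```

Run:
```python
from ops import *
for n in([476,-192],[605,-304],[480,-319]):
    if not cycle(np.array(n)): print("STOP"); break
c=camera("side"); c2=camera("top")
cv2.imwrite("pics/p2.png",cv2.convertScaleAbs(np.hstack([cv2.resize(c["image"][200:300,215:315],(400,400)),cv2.resize(c2["image"][150:290,110:420],(400,300))[:,:,:] if 0 else cv2.copyMakeBorder(cv2.resize(c2["image"][150:290,110:420],(400,181)),0,219,0,0,0)]),alpha=1.3))
```

```text
4 left [[475.0, -192.0], [480.0, -319.0], [483.0, -448.0], [605.0, -304.0]]
pick [ 501.3 -181.6] hit False gap 33.6 z 1.2 t 24.1917
inhand {'n': 8842, 'end': np.float64(0.9), 'y0': np.float64(-21.0), 'y1': np.float64(24.4), 'dlo': np.float64(-2.7), 'dhi': np.float64(-2.7)}
post hit False err 0.4 f [ 0.2 -0.9  0.2] gap 33.5
hang 0 t 29.5167
3 left [[480.0, -319.0], [483.0, -448.0], [604.0, -303.0]]
pick [ 632.2 -303.5] hit False gap 33.5 z 1.3 t 33.225
inhand {'n': 8599, 'end': np.float64(0.8), 'y0': np.float64(-20.8), 'y1': np.float64(24.2), 'dlo': np.float64(-2.6), 'dhi': np.float64(-2.7)}
post hit False err 0.4 f [-0.1  0.9 -0.1] gap 33.0
hang 0 t 38.6833
2 left [[481.0, -320.0], [483.0, -449.0]]
pick [ 507.9 -313.6] hit False gap 33.5 z 1.1 t 42.3833
inhand {'n': 8818, 'end': np.float64(0.8), 'y0': np.float64(-19.9), 'y1': np.float64(24.1), 'dlo': np.float64(-2.8), 'dhi': np.float64(-2.8)}
post hit False err 0.4 f [-0.2 -0.1 -0.7] gap 33.3
hang 0 t 47.8833
```

View pics/p2.png

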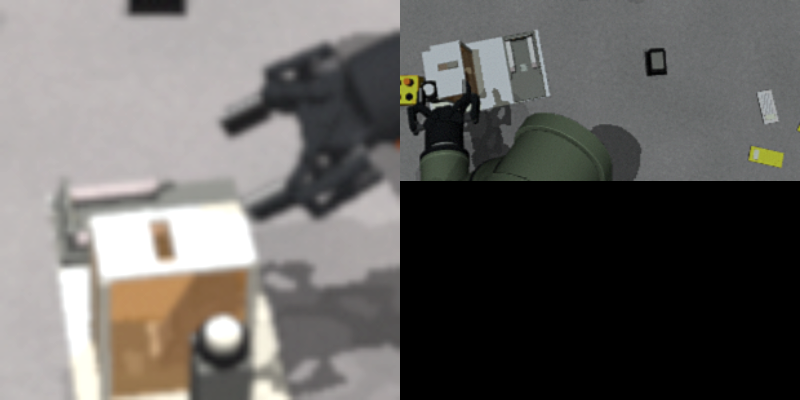

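Five are in and the slot is clear. One carrier is left at (483,-449).

Run:
```python
from ops import *
print(cycle(np.array([483,-449])))
# battery from top
c=camera("top"); P=cloud(c)
m=((P[...,2]>35)&(P[...,2]<60)&(P[...,1]<-80)&(P[...,1]>-350)&(P[...,0]>480)&(P[...,0]<720)).astype(np.uint8)
for k in cv2.findContours(m,cv2.RETR_EXTERNAL,cv2.CHAIN_APPROX_NONE)[0]:
    if len(k)>20:
        w=np.array([px2w(c,u,v,46)[:2] for u,v in k[:,0]]).astype(np.float32); r=cv2.minAreaRect(w); print("batt",np.round(r[0],1),ang(cv2.boxPoints(r)))
print("left",find())
# view from above battery and of the shoe
movep([570,-176,330],down(np.pi/2+.08)); print(read_state()["time"],read_state()["qpos"].round(2))
c=camera("wrist"); np.save("wb.npy",c,allow_pickle=True)
P=cloud(c); m=(abs(P[...,2]-46)<6).astype(np.uint8)
for k in cv2.findContours(m,cv2.RETR_EXTERNAL,cv2.CHAIN_APPROX_NONE)[0]:
    if len(k)>40:
        w=np.array([px2w(c,u,v,46)[:2] for u,v in k[:,0]]).astype(np.float32); r=cv2.minAreaRect(w); print("battW",np.round(r[0],1),ang(cv2.boxPoints(r)))
# shoe view, tool at shoe entry, jaws across
E1=np.array([535,140])
movep([*(E1-60*EX[:2]),250],down(np.pi/2+A)); c=camera("wrist"); np.save("ws.npy",c,allow_pickle=True)
print(c["cam_to_world"][:3,3],read_state()["qpos"].round(2))
cv2.imwrite("pics/ws.png",cv2.convertScaleAbs(cv2.resize(c["image"],(800,600),interpolation=cv2.INTER_CUBIC),alpha=1.2))
```

```text
1 left [[483.0, -448.0]]
pick [ 510.4 -442.5] hit False gap 33.4 z 1.3 t 52.1
inhand {'n': 8786, 'end': np.float64(0.8), 'y0': np.float64(-21.0), 'y1': np.float64(24.2), 'dlo': np.float64(-2.7), 'dhi': np.float64(-2.8)}
post hit False err 0.4 f [ 0.   1.1 -0. ] gap 33.0
hang 0 t 58.025
True
batt [ 587.4 -176.3] (np.float32(0.0055195712), np.float32(59.6856), np.float32(37.105484))
left []
60.0583 [ 0.96  0.67 -1.27  1.51  0.64  1.44  1.32]
battW [ 769.1 -135.4] (np.float32(1.7778572), np.float32(62.25107), np.float32(28.804249))
battW [646.5 156.7] (np.float32(1.7755482), np.float32(65.51328), np.float32(8.904762))
battW [ 589.6 -180.1] (np.float32(0.08965485), np.float32(60.339634), np.float32(35.165894))
[402.60657084 111.7069311  393.3608798 ] [ 0.54  0.58 -1.3   1.88  0.61  1.17  0.79]
```

View pics/ws.png

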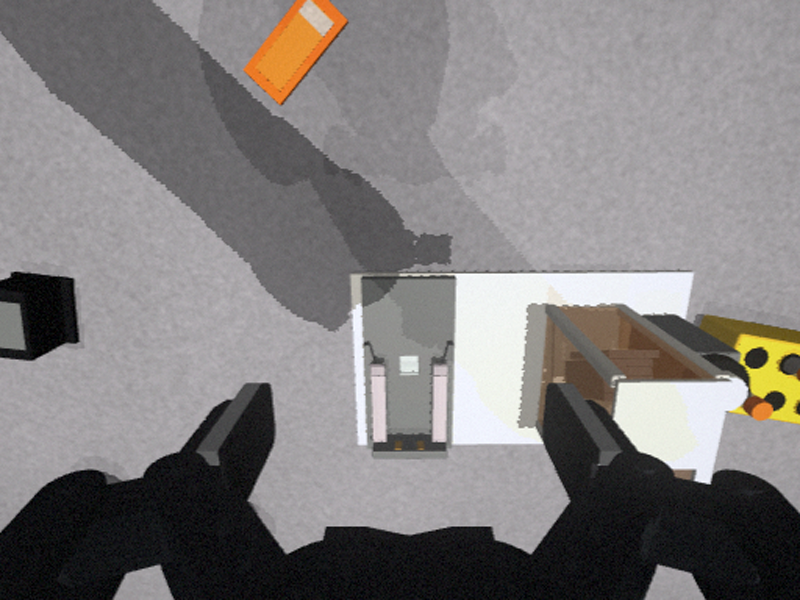

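All six are posted with nothing left on the bench. In the wrist view the empty shoe bay is centred at column 409, with the lips at 371-386 and 432-447. I place the shoe centreline 155 mm from the slot, which agrees with the measured 154.3 mm. Now I pick the battery and set it in the entry.

```bash
cat >> ops.py <<'E'
def shoe(x): return SLOT+x*EX[:2]-155*EY[:2]   # x relative to the slot, along EX
RS=down(np.pi/2+A)
E
python3 - <<'E'
from ops import *
p=np.array([589.3,-177]); R=down(np.pi/2+.088)
movep([*p,110],R); print("hit",movel([*p,24],max_speed=120,guard=10)); clamp(); s=read_state(); print("gap",s["finger_gap"],s["eef_pos"],s["time"])
movel([*p,130],max_speed=200)
movep([*shoe(-60),100],RS); print("gap",read_state()["finger_gap"])
print("hit",movel([*shoe(-60),44],max_speed=100,guard=8),read_state()["eef_pos"])
print("hit",movel([*shoe(-60),38.5],max_speed=20,guard=5)); s=read_state(); print(s["eef_pos"],s["ft_force"],s["finger_gap"],s["time"])
c=camera("wrist"); c2=camera("top")
cv2.imwrite("pics/b1.png",cv2.convertScaleAbs(np.hstack([cv2.resize(c["image"][100:384,120:392],(400,418)),cv2.resize(c2["image"][170:250,170:246],(400,418))]),alpha=1.3))
E
```

```text
hit False
gap 35.03893036838492 [ 589.53725636 -177.14731046   24.54923169] 64.125
gap 34.90757214842472
hit False [531.99044456 139.75406338  44.26172036]
hit True
[532.42635632 139.6488607   40.51922737] [-2.37950835 -2.29050607 13.99274478] 35.02758791873807 67.025
```

View pics/b1.png

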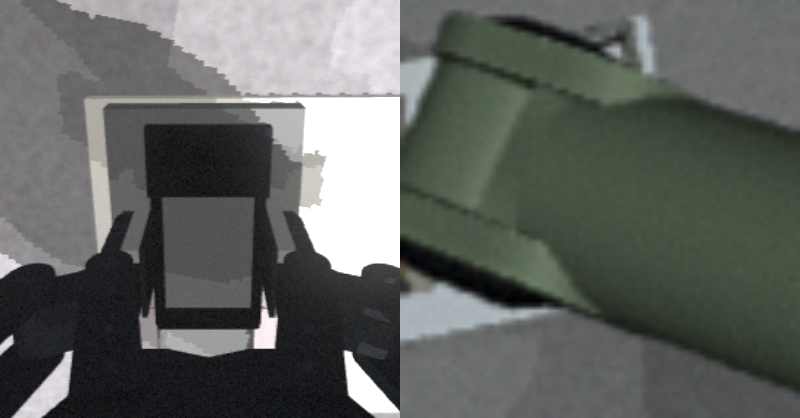

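The battery touched the floor at 40.5 mm, exactly as expected, and sits centred: block columns 145-271, lips 142 to 275. Now I slide it in.

Run:
```python
from ops import *
z=40.8
h=movel([*shoe(5),z],max_speed=50,guard=18); s=read_state(); x=lambda s:((s["eef_pos"][:2]-SLOT)@EX[:2]).round(1); print(h,x(s),s["ft_force"].round(1),s["eef_pos"],s["finger_gap"])
if not h:
    h=movel([*shoe(32),z],max_speed=25,guard=18); s=read_state(); print(h,x(s),s["ft_force"].round(1),s["eef_pos"],s["finger_gap"],s["time"])
```

```text
True -39.5 [ 2.9 -0.7  4.3] [551.89869388 143.82683969  40.57097388] 34.69273753515611
```

Forces are low, about 5 N, so the guard probably tripped on the set-down preload easing off. I continue.

Run:
```python
from ops import *
z=41.0
x=lambda s:((s["eef_pos"][:2]-SLOT)@EX[:2]).round(1)
wait(.2); s=read_state(); print(s["ft_force"].round(1),s["torque"].round(2),s["finger_gap"])
for t,v in((-25,30),(-5,40),(32,25)):
    h=movel([*shoe(t),z],max_speed=v,guard=18); s=read_state(); print(h,x(s),((s["eef_pos"][:2]-SLOT)@EY[:2]).round(1),s["ft_force"].round(1),s["eef_pos"][2].round(1),s["finger_gap"],s["time"])
    if h: break
c=camera("wrist")
cv2.imwrite("pics/b2.png",cv2.convertScaleAbs(cv2.resize(c["image"][100:384,120:392],(600,600)),alpha=1.3))
```

```text
[3.6 0.5 6. ] [ 0.17 -1.06  0.03] 35.29678686454417
False -25.0 -155.0 [ 1.6  0.6 -1.5] 40.9 34.65856716933996 68.6333
False -4.9 -154.9 [ 0.6  1.2 -1.3] 41.0 34.722707292139226 69.2833
True 24.1 -155.0 [-2.1 -0.5  5.3] 40.7 34.56638023406277 70.3833
```

View pics/b2.png

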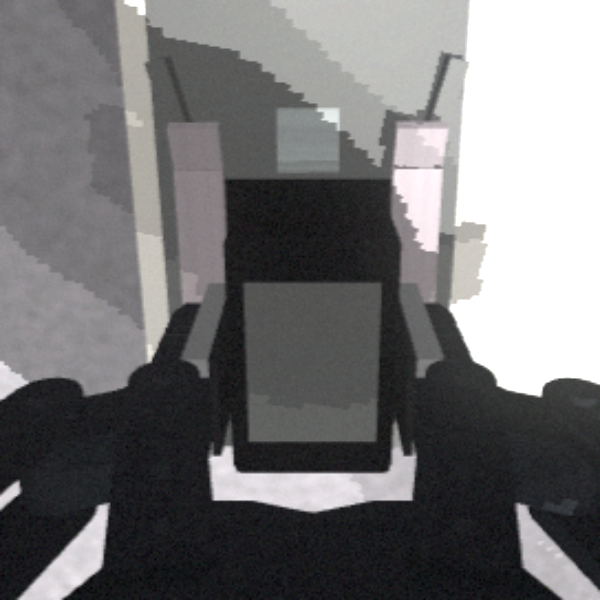

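The battery stopped against the end stop, and the catch stands visible behind its tail at (308,140). I release, lift and verify.

Run:
```python
from ops import *
open_gripper(); s=read_state(); e=s["eef_pos"]; movel([e[0],e[1],150],max_speed=150)
movep([*(shoe(-55)),230],RS); c=camera("wrist"); P=cloud(c)
q=(P-np.r_[SLOT,0])@B; q[...,1]+=155
m=(abs(q[...,1])<45)&(q[...,0]>-40)&(q[...,0]<80)&(abs(P[...,2]-62)<6)
k=q[m]; print("batt top",len(k),np.percentile(k,[1,99],axis=0).round(1).tolist())
m2=(abs(q[...,1])<3)&(q[...,0]>-45)&(q[...,0]<0)
kk=q[m2]; kk=kk[kk[:,0].argsort()]; print([(a.round(1),z.round(1)) for a,z in kk[::6][:,[0,2]]])
cv2.imwrite("pics/b3.png",cv2.convertScaleAbs(cv2.resize(c["image"][150:330,170:350],(600,600),interpolation=cv2.INTER_CUBIC),alpha=1.3))
print(read_state()["time"])
for sg in(1,-1):
    b=np.array([*(SLOT-38.3*EX[:2]+62*EY[:2]),135]); R=np.stack([sg*EX,np.cross(-Z,sg*EX),-Z],1); print(b,inverse_kinematics(b,R))
```

```text
batt top 1474 [[-5.5, -18.7, 58.6], [52.8, 16.2, 64.5]]
[(np.float64(-44.7), np.float64(17.8)), (np.float64(-43.3), np.float64(17.0)), (np.float64(-41.9), np.float64(16.8)), (np.float64(-40.3), np.float64(15.4)), (np.float64(-38.3), np.float64(17.5)), (np.float64(-36.8), np.float64(16.7)), (np.float64(-35.5), np.float64(16.7)), (np.float64(-34.0), np.float64(15.8)), (np.float64(-32.7), np.float64(16.0)), (np.float64(-30.5), np.float64(17.2)), (np.float64(-28.9), np.float64(16.2)), (np.float64(-27.7), np.float64(16.7)), (np.float64(-26.2), np.float64(15.9)), (np.float64(-24.7), np.float64(15.4)), (np.float64(-23.0), np.float64(18.3)), (np.float64(-21.5), np.float64(17.7)), (np.float64(-20.2), np.float64(17.8)), (np.float64(-18.7), np.float64(17.3)), (np.float64(-17.6), np.float64(18.0)), (np.float64(-16.0), np.float64(21.2)), (np.float64(-14.1), np.float64(19.5)), (np.float64(-13.0), np.float64(20.1)), (np.float64(-11.4), np.float64(19.1)), (np.float64(-10.6), np.float64(20.8)), (np.float64(-6.7), np.float64(17.4)), (np.float64(-5.9), np.float64(22.6)), (np.float64(-5.7), np.float64(36.5)), (np.float64(-5.7), np.float64(46.4)), (np.float64(-5.6), np.float64(52.7)), (np.float64(-5.5), np.float64(25.2)), (np.float64(-5.4), np.float64(49.1)), (np.float64(-5.4), np.float64(42.3)), (np.float64(-5.2), np.float64(58.0)), (np.float64(-5.2), np.float64(48.4)), (np.float64(-5.1), np.float64(60.8)), (np.float64(-5.1), np.float64(16.4)), (np.float64(-4.8), np.float64(50.8)), (np.float64(-4.2), np.float64(61.5)), (np.float64(-3.4), np.float64(62.6)), (np.float64(-1.6), np.float64(64.1))]
72.4417
[510.45236138 356.55469418 135.        ] [-0.23004094  0.72815961 -0.73252966  1.66278102  0.56774929  0.97489372
 -0.96705137]
[510.45236138 356.55469418 135.        ] [ 0.05121949  1.0506365  -1.37002314  1.64851056  1.05503204  1.35808075
  1.85219857]
```

View pics/b3.png

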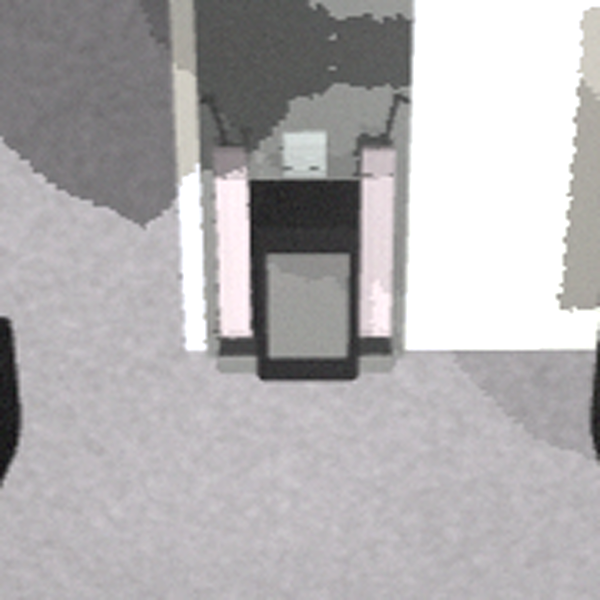

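The catch ramp rises to about 20 mm, 4 mm above the floor, behind the tail, so it is up. The battery top is at 62 mm as it must be, so the battery is home. Now the button.

Run:
```python
from ops import *
clamp()
b=SLOT-38.3*EX[:2]+62*EY[:2]; R=np.stack([EX,np.cross(-Z,EX),-Z],1)
e=read_state()["eef_pos"]; movel([e[0],e[1],260],max_speed=250)
movep([*b,220],R); movel([*b,125])
P=None
h=movel([*b,95],max_speed=25,guard=4); s=read_state(); z1=s["eef_pos"][2]; print("touch",h,z1,s["ft_force"].round(1))
h=movel([*b,z1-9],max_speed=15,guard=14); s=read_state(); print("press",h,s["eef_pos"].round(1),s["ft_force"].round(1)); wait(.3); s=read_state(); print(s["eef_pos"].round(1),s["ft_force"].round(1),s["time"])
```

```text
touch True 106.0571955115287 [-0.4 -1.6  9.1]
press True [510.6 356.6 106. ] [-1.8 -2.6 12.1]
[510.6 356.6 106. ] [-1.8 -3.5 12.1] 77.1667
```

Run:
```python
from ops import *
e=read_state()["eef_pos"]
movel([e[0],e[1],104.5],max_speed=10,guard=12); wait(.2); s=read_state(); print(s["eef_pos"][2].round(2),s["ft_force"][2].round(1))
z=s["eef_pos"][2]
for d in range(1,10):
    movel([e[0],e[1],z+d],max_speed=20); wait(.1); s=read_state(); print(s["eef_pos"][2].round(2),s["ft_force"][2].round(1))
movel([e[0],e[1],230],max_speed=200)
movep([480,330,330],down(np.pi/2+A-np.pi/2)); c=camera("wrist"); P=cloud(c); q=(P-np.r_[SLOT,0])@B
m=(np.hypot(q[...,0]+38,q[...,1]-62)<9)&(P[...,2]>80); print("button z pct",np.percentile(P[m][:,2],[5,50,95]) if m.any() else None, read_state()["time"])
w=camera("wrist")["image"]; t=camera("side")["image"][195:315,205:325]
cv2.imwrite("pics/f.png",cv2.convertScaleAbs(np.hstack([cv2.resize(w,(400,300)),cv2.resize(t,(300,300))]),alpha=1.2))
```

```text
105.94 16.5
106.81 4.8
107.9 4.4
108.92 2.8
109.94 2.5
110.93 2.6
111.95 0.7
112.86 0.1
113.93 0.2
114.93 -0.1
button z pct [111.54624518 113.14286989 402.04348823] 82.0083
```

View pics/f.png

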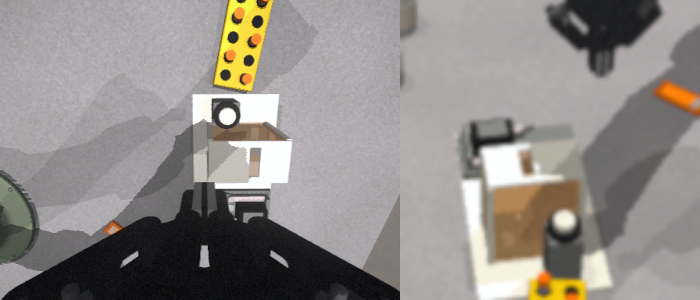

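The force trace shows spring travel from 112 to 106 mm and then a hard stop, so the button went fully down. Battery and rack are in place, the slot is empty and the arm is clear. I hand the job in.

Run:
```python
from ops import *
print(find(),read_state()["ft_force"].round(1)); finish_job()
```

```text
[] [-0.2 -0.4  0.7]
the job is handed in; nothing more can be done
```

I posted all six white carriers through the slot, slid the battery home, pressed the start button right down and handed the job in at about 82 s. The verdict isn't reported, so the outcome below rests on my own checks.

**Carriers:** No carriers were left on the bench, and nothing was hanging in the slot after carriers 2–6; the first I checked by picture. I could only see the inside of the hopper partly, through the amber wall, so I did not measure each carrier's resting place.

**Battery:** It stopped against the end stop, on the shoe's centreline. After I let go, its top measured about 62 mm above the bench, which is right for sitting on the shoe floor. The catch stood about 4 mm up behind its tail.

**Button:** Easing off the press showed about 6 mm of spring travel (112 to 106 mm) above a hard stop, so it was fully down.

**Disagreements:**
- The top and wrist cameras differed by 3–5 mm. I settled this by measuring the first carrier against the slot in a single image.
- The first slide of the battery stopped early, at low force, probably as the set-down pressure eased. I continued and it went in without trouble.

The orange and yellow look-alikes, the bottles and the rack were not touched, and the arm was clear at the end.

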